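# Lay the lunch tray

## Task

Finish laying the lunch tray: stand the spice jar on it straight in front of the yoghurt pot (on the tray's near side, square to its long edge), the lemon likewise straight in front of the flat round tin, and the salt shaker midway between the pot and the tin, in line with them. Stand the little glass, mouth down as it is, on the middle of the tin's lid. Leave the pot, the tin and the kitchen timer where they stand, and everything you set down upright, at rest and let go.

Things in the scene. Friction and masses are not known exactly. Their poses are not given: they have to be found in the camera images.
- tray: Light wooden tray, fixed, 220 (x) x 310 (y) mm; floor 8 mm thick, rim 8 mm wide, 18 mm high, low steel handle (top 42 mm high) over each short end. Origin: centre of underside; x to the far long edge, y to the left end, at most 0.25 rad off the world's. Pot and round tin stand 45 mm beyond its middle, 85 mm left and right of it; which is left varies.
- yoghurt_pot: Yoghurt pot with a foil lid, 72 mm across, 71 mm high, standing on the tray floor; stays there. Origin: centre of its underside; at the start its x and y axes run as the tray's.
- tin_tuna: Flat round food tin, 86 mm across, 40 mm high, flat lid, standing on the tray floor; stays there. Origin: centre of its underside; at the start its x and y axes run as the tray's. The glass goes on its lid.
- salt_shaker: Salt shaker, clear body with a domed grey top, 44 mm across, 90 mm high, upright on the worktop left of the tray. Origin: centre of its underside, z up. Round; yaw means nothing.
- spice_jar: Spice jar, straight round glass with a dark screw cap, 44 mm across, 96 mm high, upright on the worktop. Origin: centre of its underside, z up. Yaw means nothing.
- shot_glass: Small clear glass standing mouth down, 48 mm across at the mouth (below), a little narrower above, 61 mm high, on the worktop. Origin: centre of its underside (the mouth), z up. Yaw means nothing.
- lemon: Lemon lying on the worktop, 78 mm long (its x axis), 55 mm across (y), 56 mm high. Origin: underside below its middle.
- lemon_center (a point): Middle of the lemon, 28 mm above its origin.
- timer: Round kitchen timer with a red top, 62 mm across, 38 mm high, among the things to be moved; a bystander that stays. Origin: centre of its underside.
Mind the look-alikes: they are no part of the job. Leave any turquoise look-alike of the salt_shaker alone.

How it is judged:
By the outcome, as a careful person would: the job done as asked, in the order asked, and still so for the second after the job is handed in, with the robot touching nothing.
It also fails if it takes over 115 s, if anything falls off the work surface, if the arm or the gripper's body presses on something with over 40 N, if the wrist force passes 120 N, or if a joint passes its speed limit or range.

## Robot

A 7-joint arm with a two-finger parallel gripper is mounted at the origin on a cart in front of the work surface, level with it; the furniture and walls round the work are solid. World frame = base frame: x ahead of the robot, y to its left, z up, the work surface at z = 0. Lengths are in mm, angles in rad, forces in N, time in s.
With the tool pointing down it reaches from about 400 to 875 mm from the base axis. Payload 6.5 kg.
Tool frame: the origin (TCP) lies between the finger pads; the fingertips stand 17 mm ahead of it and the grasp point (between the pads) lies 2 mm behind it; z points along the fingers, y is the line along which they close (so a half turn about z gives the same grasp; the last joint's range is limited). The gripper opens to 88 mm and grips with 3 to 60 N. Pads are 18 mm wide; open, the fingers measure 123 mm over their backs; the gripper's body (75 mm by 187 mm) begins 45 mm behind the grasp point.
Start: joints at [-1.354, 0.536, -0.004, 1.538, 0.003, 1.067, -0.071], TCP at [181.374, 624.174, 255.716] pointing down, gripper open.
Joint ranges: [-2.7, 2.7], [-0.37, 2.16], [-1.27, 1.26], [0.24, 2.4], [-1.31, 4.45], [0.19, 1.91], [-2.76, 2.76]. Speed limits (rad/s): [2.39, 2.39, 3.14, 3.14, 3.14, 3.14, 3.14].

## Interface

Orientations are given as a unit quaternion [x, y, z, w].
In Python, from bench import sense, eyes, manip gives the robot as it stands.
- The arm moves only by the tool move_arm, never from a script. Its argument "rows" is a list of rows, each an object with "linear": the shift along the tool's x, y, z in m, a list of three; "delta_rot": the turn, a rotation vector about the tool's x, y, z in degrees, a list of three; "grip": the finger opening in m, from 0 to 0.0881. A call has 1 to 8 rows; each row is the pose to reach, as a shift and turn from the pose commanded when the call began, along the tool's axes at that moment; what a row does not reach only later rows make up. A row lasts 1/12 s, in which the tool goes at most 41.7 mm and 7.16 degrees, less where a joint would pass 70% of its speed; a pose out of reach is approached as far as the arm can. A call with a gripper value outside its range is refused whole. The fingers move at their own pace and stop on an object; "newtons" is the grip in N (left out, the last holds). Time passes only in rows, so rows that repeat a pose let the fingers close. It gives the time, the measured TCP pose, the force, the opening and the grip force at its end, in the units of the state.
- sense(): the state, without advancing time (a new reading comes with each control period).
- eyes.capture(name): name is "side" or "top"; returns the picture (420x560x3 uint8, blue, green, red); there is no depth.
- eyes.calibration(name): a dict with "K" (3x3 intrinsics, pixels), "k1" (the pictures are not rectified: a ray, as slopes to the right and down, at radius r is drawn at 1 + k1 r^2 times it, then the intrinsics apply), "extrinsics" (4x4, takes a point from world to camera coordinates). Camera axes: x right, y down, z forward; pixel columns grow to the right and rows downward; lengths in mm; the calibration is good to about 2 mm. A picture is of the moment at which its call begins. calibration takes no time and is no camera call.
- manip.sign_off(): hands the job in; it is judged then, once.
Trained networks look in the newest picture that a camera, given by its name, has taken for a name from the list of things; names that differ only in an ending like _2 or _b are one class to them, and where a whole thing is asked for, a point or a joint stands for the part that bears it (a point fixed in the world has none). Each returns a list of dicts, best first, with "score" (0 to 1); they miss things now and then, are a little off and sometimes report something else, mostly with a low value. They report only what shows in the picture. A call takes as long as a camera call. They do not tell look-alikes from the thing itself.
- eyes.search_frame(target, camera): "centre" ([column, row] in pixels, amid what is visible of it).
- eyes.mark_of(target, camera): "centre" ([column, row] in pixels: a listed point, or the origin of a listed thing).
The state is a dict: "time_s": time; "joints": joint angles; "dq": joint speeds; "joint_torque": joint torques, N m; "tool_pos": TCP position; "tcp_rot": TCP orientation; "contact_force": force on the tool from outside, world axes, zero at the start; "wrist_torque": the same for the moment, N m; "width": opening from 0.0 (shut) to 1.0 (fully open); "grip_force": force on a finger pad.
Only numpy, scipy, OpenCV 4.12 (cv2) and the standard library are available. Lean on these libraries where they do the work, as an engineer would, in place of code of your own. Each camera call takes 0.05 s, during which the arm holds its last target. There are 200 camera calls.

## Working session

There is one attempt and no reset: what is moved stays moved. The work goes in short steps, Python scripts to look and compute and a tool call to move; the robot and the scene stay as the last step left them, time stands still between calls to the robot, and variables do not carry over. Pictures are saved under pics/ and viewed, at most 14 in all, crops included, and the job is handed in when it is done.

Besides the shell and the picture viewer there is one more tool, called after "Call:" as name([rows], argument=value, ...), one row to a line, values as JSON. move_arm: Moves the arm, as the interface text tells. Its arguments: {"type":"object","properties":{"rows":{"type":"array","items":{"type":"object","properties":{"linear":{"type":"array","items":{"type":"number"}},"delta_rot":{"type":"array","items":{"type":"number"}},"grip":{"type":"number"}}}},"newtons":{"type":"number"}},"required":["rows"]}

```bash
mkdir -p pics; ls; cat > h.py <<'E'
import numpy as np, cv2
from bench import sense, eyes, manip
def ray(cam,px):
    c=eyes.calibration(cam);K=np.array(c["K"]);E=np.array(c["extrinsics"]);k=c["k1"]
    d=np.linalg.inv(K)@[px[0],px[1],1];d=d[:2];u=d.copy()
    for _ in range(30): u=d/(1+k*(u@u))
    R=E[:3,:3];return -R.T@E[:3,3],R.T@[u[0],u[1],1]
def onz(cam,px,z):
    o,d=ray(cam,px);return (o+d*(z-o[2])/d[2])[:2]
def proj(cam,p):
    c=eyes.calibration(cam);K=np.array(c["K"]);E=np.array(c["extrinsics"])
    q=E[:3,:3]@np.array(p)+E[:3,3];u=q[:2]/q[2];u=u*(1+c["k1"]*(u@u));return (K@[u[0],u[1],1])[:2]
E
python3 - <<'E'
from h import *
np.set_printoptions(precision=1,suppress=True)
for c in("top","side"):
    cv2.imwrite(f"pics/{c}0.png",eyes.capture(c)); print(c,ray(c,(280,210)))
    for n in "tray yoghurt_pot tin_tuna salt_shaker spice_jar shot_glass lemon lemon_center timer".split():
        for r in eyes.mark_of(n,c)[:3]: print(c,n,round(r["score"],2),np.array(r["centre"]),onz(c,r["centre"],28 if n=="lemon_center" else 8 if n in("yoghurt_pot","tin_tuna") else 0))
s=sense();print(s)
E
```

```text
pics
top (array([ 243.1,    7.2, 1301.6]), array([ 0.2,  0. , -1. ]))
top tray 0.96 [373.4 244.9] [ 514.6 -179.1]
top yoghurt_pot 0.81 [406.6 228.4] [ 563.3 -257.5]
top tin_tuna 0.77 [341.7 220.7] [565.1 -95.2]
top tin_tuna 0.72 [244.7 163.6] [686.6 162.5]
top salt_shaker 0.64 [248.7 239.6] [494.  127.9]
top salt_shaker 0.55 [212.8 247.3] [464.9 213.5]
top spice_jar 0.87 [179.4 214.2] [538.8 309.2]
top shot_glass 0.59 [230.4 214.7] [551.7 181.4]
top lemon 0.6 [248.6 167.8] [679.2 152.1]
top lemon_center 0.59 [247.5 163.4] [681.  153.2]
top timer 0.94 [170.3 265. ] [409.2 311.6]
top timer 0.49 [243.2 162.3] [692.4 167.8]
side (array([ 621.4, 1027.8,  524.6]), array([-0.1, -0.9, -0.4]))
side tray 0.86 [283.3 186.7] [ 511.6 -166.9]
side yoghurt_pot 0.72 [263.7 173.1] [ 559.6 -249.9]
side tin_tuna 0.71 [264.9 196.8] [565.6 -89.8]
side salt_shaker 0.91 [331.5 262.7] [451.1 218.9]
side salt_shaker 0.66 [306.2 242.5] [490.5 134.5]
side salt_shaker 0.5 [277.3 255.7] [556.5 181.8]
side spice_jar 0.63 [292.6 291.8] [539.  308.4]
side shot_glass 0.58 [277.2 254.7] [556.4 177.9]
side lemon 0.94 [222.1 250.1] [669.4 148.8]
side lemon 0.63 [216.3 245.9] [682.  130.3]
side lemon_center 0.64 [216.7 241.9] [678.4 162.2]
side timer 0.71 [357.3 290.4] [421.1 316.2]
side timer 0.63 [291.5 290.4] [540.5 303.9]
{'time_s': 1.0, 'joints': array([-1.4,  0.5, -0. ,  1.5,  0. ,  1.1, -0.1]), 'dq': array([ 0.,  0.,  0.,  0.,  0., -0., -0.]), 'joint_torque': array([  0. , -57.1,   1. , -25.2,  -0.1,   0. ,   0. ]), 'tool_pos': array([181.4, 624.2, 255.7]), 'tcp_rot': array([ 0.1,  1. , -0. ,  0. ]), 'contact_force': array([ 0.2, -0.5,  0.4]), 'wrist_torque': array([-0. ,  0. ,  0.1]), 'grip_force': 0.0, 'width': 0.9969820992658214}
```

```bash
python3 - <<'E'
import cv2
a=cv2.imread("pics/top0.png")[120:300,130:450];cv2.imwrite("pics/top0c.png",cv2.resize(a,None,fx=2.5,fy=2.5,interpolation=2))
a=cv2.imread("pics/side0.png")[130:330,180:400];cv2.imwrite("pics/side0c.png",cv2.resize(a,None,fx=3,fy=3,interpolation=2))
from h import *
print(sense()['tcp_rot'].tolist())
E
```

```text
[0.14090229999197176, 0.9900235049958701, -3.6973167267638224e-05, 6.756461026266707e-06]
```

View pics/top0c.png

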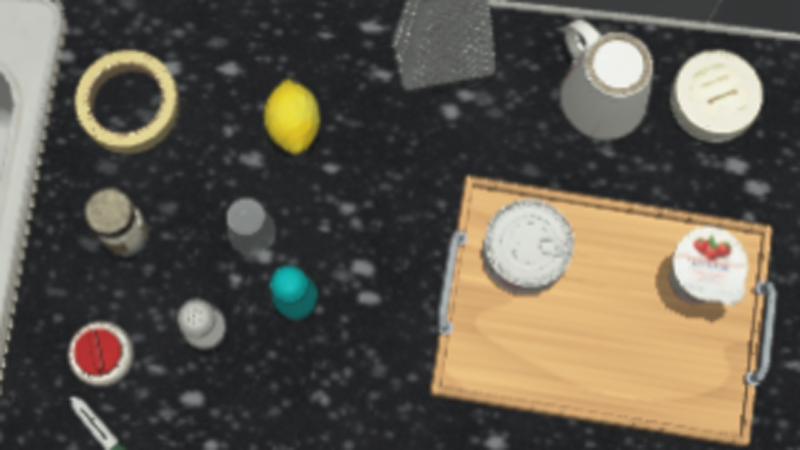

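View pics/side0c.png

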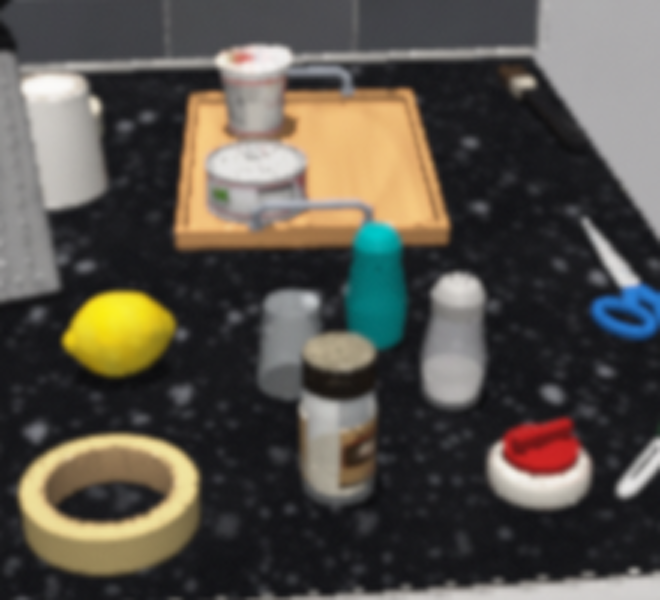

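The views show the tin on the left, the pot on the right, the real (clear) salt shaker at top px ~(210,248), and the turquoise look-alike at ~(247,236). Next I refine the poses with silhouette fits.

```bash
cat > fit.py <<'E'
from h import *
from scipy.optimize import minimize
np.set_printoptions(precision=1,suppress=True)
def hullmask(cam,pts,S=4):
    q=np.array([proj(cam,p) for p in pts]);m=np.zeros((420*S,560*S),np.uint8)
    cv2.fillConvexPoly(m,cv2.convexHull(((q+.5)*S*16).astype(np.int32)),1,shift=4);return cv2.resize(m.astype(np.float32),(560,420),interpolation=cv2.INTER_AREA)
def rings(x,y,rz):
    a=np.linspace(0,2*np.pi,40)
    return [(x+r*np.cos(t),y+r*np.sin(t),z) for r,z in rz for t in a]
def tr(p,x,y,t):
    c,s=np.cos(t),np.sin(t);return (x+c*p[0]-s*p[1],y+s*p[0]+c*p[1])
def fitp(cost,x0,st):
    return minimize(cost,x0,method="Nelder-Mead",options=dict(initial_simplex=np.vstack([x0]+[np.array(x0)+np.eye(len(x0))[i]*st[i] for i in range(len(x0))]),xatol=.02,fatol=.1))
E
python3 - <<'E'
from fit import *
im={c:cv2.imread(f"pics/{c}0.png") for c in("top","side")}
hsv=cv2.cvtColor(im["top"],cv2.COLOR_BGR2HSV)
m=((hsv[...,0]>8)&(hsv[...,0]<25)&(hsv[...,1]>70)&(hsv[...,2]>90)).astype(np.uint8);m[:,:295]=0;m[:180]=0
k=max(cv2.findContours(m,0,1)[0],key=cv2.contourArea);M=np.zeros(m.shape,np.float32);cv2.fillPoly(M,[cv2.convexHull(k)],1)
def c(p): 
    return np.abs(hullmask("top",[(*tr((sx*110,sy*155),*p),z) for sx in(-1,1) for sy in(-1,1) for z in(0,18)])-M).sum()
r=fitp(c,[514,-175,-.12],[8,8,.06]);print("tray",r.x,r.x[2],r.fun,M.sum())
x=r.x
for n,y in(("tin",85),("pot",-85)): print(n,np.array(tr((45,y),*x)),"front",np.array(tr((-45,y),*x)))
print("mid",np.array(tr((45,0),*x)))
# overlay of models for small objects
G={"salt":(458,216,[(22,0),(22,45),(13,82)]),"jar":(539,309,[(22,0),(22,96)]),"glass":(554,180,[(24,0),(21,61)]),"timer":(413,313,[(31,0),(31,22)]),"tin":(*tr((45,85),*x),[(43,8),(43,48)]),"pot":(*tr((45,-85),*x),[(27,8),(36,79)])}
for cam,(x0,y0,x1,y1,f) in{"top":(150,150,440,290,2.7),"side":(200,140,400,320,3.3)}.items():
    a=cv2.resize(im[cam][y0:y1,x0:x1],None,fx=f,fy=f,interpolation=2)
    for n,(X,Y,rz) in G.items():
        for r_,z in rz:
            q=np.array([proj(cam,p) for p in rings(X,Y,[(r_,z)])]);q=((q+.5-[x0,y0])*f).astype(int)
            cv2.polylines(a,[q],True,(0,255,255) if z<10 else (255,0,255),1)
    cv2.imwrite(f"pics/{cam}0o.png",a)
hs=cv2.cvtColor(im["side"],cv2.COLOR_BGR2HSV)
for cam,h in(("top",hsv),("side",hs)):
    m=((h[...,0]>20)&(h[...,0]<35)&(h[...,1]>150)).astype(np.uint8);m[:130]=0
    k=max(cv2.findContours(m,0,1)[0],key=cv2.contourArea);print(cam,"lemon",cv2.minAreaRect(k),cv2.contourArea(k));
    mm=cv2.moments(k);print(onz(cam,(mm['m10']/mm['m00'],mm['m01']/mm['m00']),28))
    if cam=="top": print(np.array([onz(cam,p,28) for p in cv2.boxPoints(cv2.minAreaRect(k))]))
E
```

```text
tray [ 516.9 -171.9   -0.1] -0.05880114445761648 197.25 11528.0
tin [566.8 -89.7] front [477.  -84.4]
pot [ 556.9 -259.4] front [ 467.  -254.1]
mid [ 561.9 -174.6]
top lemon ((246.30001831054688, 166.4000244140625), (23.255107879638672, 25.491174697875977), 26.56505012512207) 446.0
[672.8 155.3]
[[652.3 193. ]
 [715.4 172.8]
 [693.5 117.1]
 [631.  137.9]]
side lemon ((56.2115478515625, 209.0576934814453), (75.11248016357422, 56.4814453125), 78.69007110595703) 3613.0
[1059.6  -16.4]
```

View pics/top0o.png

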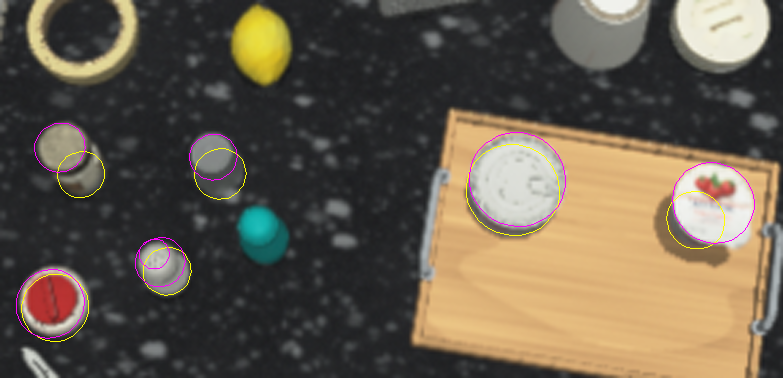

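View pics/side0o.png

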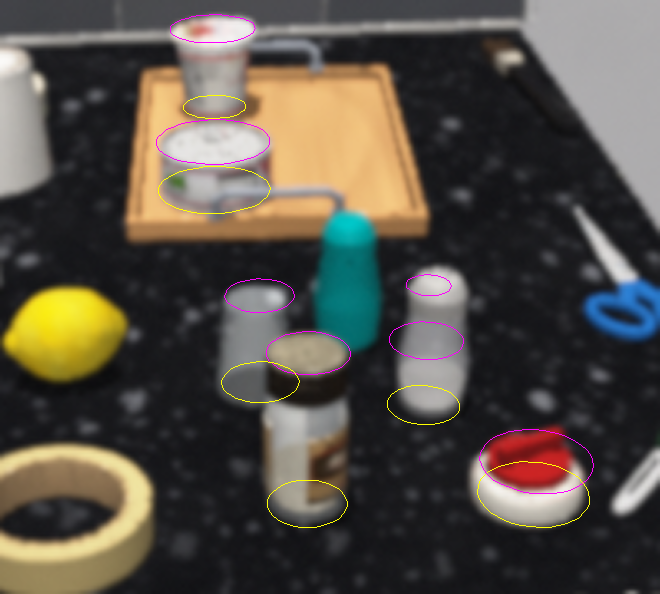

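```bash
cat >> fit.py <<'E'
def prep(im):
    o={}
    for c,a in im.items():
        a=cv2.GaussianBlur(a.astype(np.float32),(0,0),1.0)
        o[c]=[cv2.Sobel(a,cv2.CV_32F,1,0),cv2.Sobel(a,cv2.CV_32F,0,1)]
    return o
def score(g,cam,pts):
    q=np.array([proj(cam,p) for p in pts]);h=cv2.convexHull(q.astype(np.float32))[:,0]
    n=np.roll(h,-1,0)-h;L=np.hypot(*n.T);P=[];N=[]
    for a,d,l in zip(h,n,L):
        if l<1e-3: continue
        t=(np.arange(max(1,int(l*2)))+.5)/max(1,int(l*2));P.append(a+d*t[:,None]);N.append(np.repeat([[d[1],-d[0]]]/l,len(t),0))
    P=np.vstack(P).astype(np.float32);N=np.vstack(N)
    s=lambda z:cv2.remap(z,P[:,0].copy(),P[:,1].copy(),cv2.INTER_LINEAR)[:,0]
    G=s(g[0])*N[:,:1]+s(g[1])*N[:,1:]
    return np.minimum(np.abs(G).max(1),120).mean()
def ell(x,y,t,z0=0):
    u,v=np.meshgrid(np.linspace(0,2*np.pi,30),np.linspace(0,np.pi,15));u=u.ravel();v=v.ravel()
    p=np.c_[39*np.cos(v),27.5*np.sin(v)*np.cos(u),28*np.sin(v)*np.sin(u)]
    c,s=np.cos(t),np.sin(t);return np.c_[x+c*p[:,0]-s*p[:,1],y+s*p[:,0]+c*p[:,1],p[:,2]+28+z0]
RZ={"salt":[(21,0),(22,8),(22,30),(16.5,62),(16.5,78),(10,88)],"jar":[(22,0),(22,96)],"glass":[(24,0),(21,61)],"tin":[(43,0),(43,40)],"pot":[(27,0),(36,71)]}
def model(n,z0=0):
    if n=="lemon": return lambda p:ell(*p,z0)
    if n=="tray": return lambda p:[(*tr((sx*110,sy*155),*p),z) for sx in(-1,1) for sy in(-1,1) for z in(0,18)]
    return lambda p:rings(*p,[(r,z+z0) for r,z in RZ[n]])
def fit(g,n,x0,z0=0,cams=("top","side")):
    f=model(n,z0);best=None
    for dx in(-7,0,7):
        for dy in(-7,0,7):
            s=np.array(x0,float);s[0]+=dx;s[1]+=dy
            r=fitp(lambda p:-sum(score(g[c],c,f(p)) for c in cams),list(s),[4,4,.08][:len(s)])
            if best is None or r.fun<best.fun: best=r
    return best.x,-best.fun
E
python3 - <<'E'
from fit import *
im={c:cv2.imread(f"pics/{c}0.png") for c in("top","side")};g=prep(im)
for n,x0,z0 in(("tray",[517,-172,-.06],0),("tin",[566,-90],8),("pot",[558,-257],8),("jar",[539,309],0),("salt",[458,216],0),("glass",[554,180],0),("lemon",[673,155,0],0)):
    print(n,[(np.round(x,2),round(s)) for x,s in(fit(g,n,x0,z0,c) for c in(("top",),("side",),("top","side")))])
E
```

```text
Traceback (most recent call last):
  File "fit.py", line 44, in fit
    r=fitp(lambda p:-sum(score(g[c],c,f(p)) for c in cams),list(s),[4,4,.08][:len(s)])
  File "fit.py", line 13, in fitp
    return minimize(cost,x0,method="Nelder-Mead",options=dict(initial_simplex=np.vstack([x0]+[np.array(x0)+np.eye(len(x0))[i]*st[i] for i in range(len(x0))]),xatol=.02,fatol=.1))
  File "fit.py", line 44, in <lambda>
    r=fitp(lambda p:-sum(score(g[c],c,f(p)) for c in cams),list(s),[4,4,.08][:len(s)])
                     ~~~^^^^^^^^^^^^^^^^^^^^^^^^^^^^^^^^^^
  File "fit.py", line 44, in <genexpr>
    r=fitp(lambda p:-sum(score(g[c],c,f(p)) for c in cams),list(s),[4,4,.08][:len(s)])
                         ~~~~~^^^^^^^^^^^^^
  File "fit.py", line 21, in score
    q=np.array([proj(cam,p) for p in pts]);h=cv2.convexHull(q.astype(np.float32))[:,0]
                ~~~~^^^^^^^
  File "h.py", line 11, in proj
    c=eyes.calibration(cam);K=np.array(c["K"]);E=np.array(c["extrinsics"])
ValueError: time passes only in moves, steps and waits
```

```bash
cat > h.py <<'E'
import numpy as np, cv2, functools
from bench import sense, eyes, manip
@functools.cache
def cal(cam):
    c=eyes.calibration(cam);return np.array(c["K"]),np.array(c["extrinsics"]),c["k1"]
def ray(cam,px):
    K,E,k=cal(cam);d=np.linalg.inv(K)@[px[0],px[1],1];d=d[:2];u=d.copy()
    for _ in range(30): u=d/(1+k*(u@u))
    R=E[:3,:3];return -R.T@E[:3,3],R.T@[u[0],u[1],1]
def onz(cam,px,z):
    o,d=ray(cam,px);return (o+d*(z-o[2])/d[2])[:2]
def proj(cam,p):
    K,E,k=cal(cam);q=np.atleast_2d(p)@E[:3,:3].T+E[:3,3];u=q[:,:2]/q[:,2:]
    u=u*(1+k*(u**2).sum(1,keepdims=True));return np.squeeze((np.c_[u,np.ones(len(u))]@K.T)[:,:2])
E
sed -i 's/q=np.array(\[proj(cam,p) for p in pts\])/q=proj(cam,pts)/' fit.py
python3 - <<'E'
from fit import *
im={c:cv2.imread(f"pics/{c}0.png") for c in("top","side")};g=prep(im)
print(sense()["time_s"])
for n,x0,z0 in(("tray",[517,-172,-.06],0),("tin",[566,-90],8),("pot",[558,-257],8),("jar",[539,309],0),("salt",[458,216],0),("glass",[554,180],0),("lemon",[673,155,0],0)):
    print(n,[(np.round(x,2),round(s)) for x,s in(fit(g,n,x0,z0,c) for c in(("top",),("side",),("top","side")))],flush=True)
E
```

```text
1.0
tray [(array([ 517.1, -169.4,   -0.1]), 120), (array([ 513.3, -168.6,   -0.1]), 112), (array([ 516.9, -169.4,   -0.1]), 231)]
tin [(array([564.7, -90.2]), 119), (array([564.9, -86.5]), 115), (array([565. , -89.3]), 233)]
pot [(array([ 555.4, -263.5]), 108), (array([ 557.9, -252.2]), 114), (array([ 557.8, -261.3]), 211)]
jar [(array([542.5, 308.6]), 117), (array([539.4, 306.2]), 107), (array([540.6, 307.3]), 219)]
salt [(array([455., 213.]), 120), (array([450.6, 206.2]), 120), (array([453.6, 213.4]), 235)]
glass [(array([557.4, 182.4]), 93), (array([556.8, 182.2]), 93), (array([557.2, 182.4]), 185)]
lemon [(array([673.4, 153.6,   0.1]), 120), (array([673.1, 150.8,   0.1]), 120), (array([673.6, 153.6,   0.1]), 240)]
```

```bash
sed -i 's/np.minimum(np.abs(G).max(1),120).mean()/np.sqrt(np.abs(G).max(1)).mean()*10/' fit.py
python3 - <<'E'
from fit import *
im={c:cv2.imread(f"pics/{c}0.png") for c in("top","side")};g=prep(im)
RZ["lid"]=[(36,71)]
for n,x0,z0 in(("tray",[517,-170,-.06],0),("tin",[566,-90],8),("pot",[558,-259],8),("lid",[558,-259],8),("jar",[541,307],0),("salt",[454,212],0),("glass",[557,182],0),("lemon",[673,154,0.1],0)):
    print(n,[(np.round(x,2).tolist(),round(s)) for x,s in(fit(g,n,x0,z0,c) for c in(("top",),("side",),("top","side")))],flush=True)
E
```

```text
tray [([516.7, -171.23, -0.06], 174), ([515.62, -172.27, -0.06], 161), ([516.3, -171.36, -0.06], 335)]
tin [([563.84, -89.26], 131), ([564.96, -86.48], 125), ([564.57, -88.88], 255)]
pot [([556.42, -260.66], 132), ([556.65, -252.14], 133), ([556.45, -260.2], 258)]
lid [([555.52, -260.09], 158), ([556.98, -250.76], 152), ([555.71, -259.06], 293)]
jar [([540.62, 306.6], 132), ([539.56, 306.68], 121), ([540.02, 306.41], 251)]
salt [([454.42, 214.19], 142), ([451.21, 208.34], 141), ([453.11, 213.42], 274)]
glass [([553.68, 180.19], 106), ([556.33, 186.89], 106), ([556.2, 182.15], 205)]
lemon [([673.74, 155.09, 0.25], 167), ([673.3, 156.63, 0.46], 175), ([673.35, 155.63, 0.3], 339)]
```

```bash
cat > go.py <<'E'
import sys
from h import *
from scipy.spatial.transform import Rotation as R
# usage: go.py x y z closing_angle_from_y_deg(CCW) ; prints shift m, rotvec deg in tool axes
def plan(x,y,z,a):
    s=sense();q=R.from_quat(s["tcp_rot"])
    best=None
    for k in(0,180):
        t=R.from_euler('z',a+k,degrees=True)*R.from_matrix(np.diag([-1.,1,-1]))
        r=(q.inv()*t).as_rotvec(degrees=True)
        if best is None or np.linalg.norm(r)<np.linalg.norm(best): best=r
    d=q.inv().apply(np.array([x,y,z])-s["tool_pos"])/1000
    print((x,y,z,a),"shift",np.round(d,4).tolist(),"rot",np.round(best,2).tolist())
if __name__=="__main__":
    s=sense();print(round(s["time_s"],2),np.round(s["tool_pos"],1),np.round(s["tcp_rot"],3),round(s["width"]*88.1,1),np.round(s["contact_force"],1),round(float(s["grip_force"]),1),np.round(s["joints"],2))
    for a in sys.argv[1:]: plan(*map(float,a.split(",")))
E
python3 go.py 540,306.5,200,-3.3
```

```text
1.0 [181.4 624.2 255.7] [ 0.141  0.99  -0.     0.   ] 87.8 [ 0.2 -0.5  0.4] 0.0 [-1.35  0.54 -0.    1.54  0.    1.07 -0.07]
(540.0, 306.5, 200.0, -3.3) shift [-0.433, -0.205, 0.0557] rot [-0.0, 0.0, -12.9]
```

Call:
move_arm([
  {"linear":[-0.43,-0.205,0.055],"delta_rot":[0,0,-12.9],"grip":0.08},
  {"linear":[-0.43,-0.205,0.055],"delta_rot":[0,0,-12.9],"grip":0.08},
  {"linear":[-0.43,-0.205,0.055],"delta_rot":[0,0,-12.9],"grip":0.08},
  {"linear":[-0.43,-0.205,0.055],"delta_rot":[0,0,-12.9],"grip":0.08},
  {"linear":[-0.43,-0.205,0.055],"delta_rot":[0,0,-12.9],"grip":0.08},
  {"linear":[-0.43,-0.205,0.055],"delta_rot":[0,0,-12.9],"grip":0.08},
  {"linear":[-0.43,-0.205,0.055],"delta_rot":[0,0,-12.9],"grip":0.08},
  {"linear":[-0.43,-0.205,0.055],"delta_rot":[0,0,-12.9],"grip":0.08},
])

```text
time_s: 1.67
tool_pos: [430.0, 402.5, 217.6]
tcp_rot: [0.029, 1.0, 0.0, 0.0]
contact_force: [0.8, 0.4, -1.1]
width: 0.907
grip_force: 0.0
```

```bash
python3 go.py 540,306.5,200,-3.3
```

```text
1.67 [430.  402.5 217.6] [0.029 1.    0.    0.   ] 79.9 [ 0.8  0.4 -1.1] 0.0 [-0.83  0.48  0.01  1.74 -0.    0.92  0.69]
(540.0, 306.5, 200.0, -3.3) shift [-0.1153, -0.0895, 0.0176] rot [0.03, 0.02, 0.01]
```

Call:
move_arm([
  {"linear":[-0.115,-0.09,0.018],"delta_rot":[0,0,0],"grip":0.08},
  {"linear":[-0.115,-0.09,0.018],"delta_rot":[0,0,0],"grip":0.08},
  {"linear":[-0.115,-0.09,0.018],"delta_rot":[0,0,0],"grip":0.08},
  {"linear":[-0.115,-0.09,0.018],"delta_rot":[0,0,0],"grip":0.08},
  {"linear":[-0.115,-0.09,0.018],"delta_rot":[0,0,0],"grip":0.08},
  {"linear":[-0.115,-0.09,0.018],"delta_rot":[0,0,0],"grip":0.08},
])

```text
time_s: 2.17
tool_pos: [539.2, 306.0, 199.3]
tcp_rot: [0.03, 1.0, -0.0, -0.0]
contact_force: [-0.8, 0.3, 0.9]
width: 0.906
grip_force: 0.0
```

```bash
python3 go.py 540,306.5,66,-3.3
```

```text
2.17 [539.2 306.  199.3] [ 0.03  1.   -0.   -0.  ] 79.8 [-0.8  0.3  0.9] 0.0 [-0.61  0.55  0.04  1.67 -0.02  0.92  0.94]
(540.0, 306.5, 66.0, -3.3) shift [-0.0008, 0.0006, 0.1333] rot [-0.03, -0.0, -0.19]
```

Call:
move_arm([
  {"linear":[-0.001,0,0.04],"delta_rot":[0,0,0],"grip":0.08},
  {"linear":[-0.001,0,0.08],"delta_rot":[0,0,0],"grip":0.08},
  {"linear":[-0.001,0,0.11],"delta_rot":[0,0,0],"grip":0.08},
  {"linear":[-0.001,0,0.133],"delta_rot":[0,0,0],"grip":0.08},
  {"linear":[-0.001,0,0.133],"delta_rot":[0,0,0],"grip":0.06},
  {"linear":[-0.001,0,0.133],"delta_rot":[0,0,0],"grip":0.03},
  {"linear":[-0.001,0,0.133],"delta_rot":[0,0,0],"grip":0.03},
  {"linear":[-0.001,0,0.133],"delta_rot":[0,0,0],"grip":0.03},
], newtons=20)

```text
time_s: 2.83
tool_pos: [540.3, 308.8, 68.7]
tcp_rot: [0.028, 1.0, 0.001, 0.001]
contact_force: [0.3, 0.0, 0.8]
width: 0.628
grip_force: 0.0
```

Call:
move_arm([
  {"linear":[0,0,0],"delta_rot":[0,0,0],"grip":0.03},
  {"linear":[0,0,0],"delta_rot":[0,0,0],"grip":0.03},
  {"linear":[0,0,0],"delta_rot":[0,0,0],"grip":0.03},
])

```text
time_s: 3.08
tool_pos: [540.1, 307.8, 68.0]
tcp_rot: [0.029, 1.0, 0.001, 0.001]
contact_force: [-0.6, -1.1, 6.5]
width: 0.483
grip_force: 20.0
```

```bash
python3 go.py 466.6,-254,205,-3.3
```

```text
3.08 [540.1 307.8  68. ] [0.029 1.    0.001 0.001] 42.6 [-0.6 -1.1  6.5] 20.0 [-0.61  0.73  0.02  1.73 -0.03  0.68  0.94]
(466.6, -254.0, 205.0, -3.3) shift [0.0407, -0.5649, -0.1378] rot [0.07, 0.1, -0.01]
```

Call:
move_arm([
  {"linear":[0,0,-0.03],"delta_rot":[0,0,0],"grip":0.03},
  {"linear":[0,0,-0.065],"delta_rot":[0,0,0],"grip":0.03},
  {"linear":[0,0,-0.1],"delta_rot":[0,0,0],"grip":0.03},
  {"linear":[0.001,-0.02,-0.13],"delta_rot":[0,0,0],"grip":0.03},
  {"linear":[0.003,-0.05,-0.137],"delta_rot":[0,0,0],"grip":0.03},
  {"linear":[0.006,-0.085,-0.137],"delta_rot":[0,0,0],"grip":0.03},
  {"linear":[0.009,-0.12,-0.137],"delta_rot":[0,0,0],"grip":0.03},
  {"linear":[0.012,-0.155,-0.137],"delta_rot":[0,0,0],"grip":0.03},
])

```text
time_s: 3.75
tool_pos: [517.9, 151.9, 204.1]
tcp_rot: [0.029, 1.0, 0.0, 0.0]
contact_force: [0.4, 0.1, -0.7]
width: 0.48
grip_force: 20.0
```

Call:
move_arm([
  {"linear":[0.003,-0.04,0],"delta_rot":[0,0,0],"grip":0.03},
  {"linear":[0.006,-0.08,0],"delta_rot":[0,0,0],"grip":0.03},
  {"linear":[0.009,-0.12,0],"delta_rot":[0,0,0],"grip":0.03},
  {"linear":[0.012,-0.16,0],"delta_rot":[0,0,0],"grip":0.03},
  {"linear":[0.015,-0.2,0],"delta_rot":[0,0,0],"grip":0.03},
  {"linear":[0.018,-0.24,0],"delta_rot":[0,0,0],"grip":0.03},
  {"linear":[0.021,-0.28,0],"delta_rot":[0,0,0],"grip":0.03},
  {"linear":[0.024,-0.32,0],"delta_rot":[0,0,0],"grip":0.03},
])

```text
time_s: 4.42
tool_pos: [475.3, -166.5, 203.9]
tcp_rot: [0.029, 1.0, 0.0, 0.0]
contact_force: [0.7, 0.0, -2.1]
width: 0.48
grip_force: 20.0
```

```bash
python3 go.py 466.6,-254,205,-3.3
```

```text
4.42 [ 475.3 -166.5  203.9] [0.029 1.    0.    0.   ] 42.3 [ 0.7  0.  -2.1] 20.0 [ 0.12  0.36  0.16  1.98 -0.08  0.81  1.83]
(466.6, -254.0, 205.0, -3.3) shift [0.0036, -0.0878, -0.0011] rot [0.01, 0.04, -0.0]
```

Call:
move_arm([
  {"linear":[0.002,-0.04,0],"delta_rot":[0,0,0],"grip":0.03},
  {"linear":[0.003,-0.07,0],"delta_rot":[0,0,0],"grip":0.03},
  {"linear":[0.0035,-0.088,0],"delta_rot":[0,0,0],"grip":0.03},
  {"linear":[0.0035,-0.088,0.03],"delta_rot":[0,0,0],"grip":0.03},
  {"linear":[0.0035,-0.088,0.06],"delta_rot":[0,0,0],"grip":0.03},
  {"linear":[0.0035,-0.088,0.085],"delta_rot":[0,0,0],"grip":0.03},
  {"linear":[0.0035,-0.088,0.105],"delta_rot":[0,0,0],"grip":0.03},
  {"linear":[0.0035,-0.088,0.105],"delta_rot":[0,0,0],"grip":0.03},
])

```text
time_s: 5.08
tool_pos: [465.0, -251.0, 95.3]
tcp_rot: [0.029, 1.0, 0.001, -0.003]
contact_force: [-1.6, 0.7, -1.9]
width: 0.48
grip_force: 20.0
```

```bash
python3 go.py 466.6,-254,76.5,-3.3; python3 - <<'E'
from h import *
for c,(x0,y0,x1,y1,f) in{"top":(310,150,450,290,2.8),"side":(220,130,360,250,2.8)}.items():
    a=eyes.capture(c);cv2.imwrite(f"pics/{c}1.png",a)
    cv2.imwrite(f"pics/{c}1c.png",cv2.resize(a[y0:y1,x0:x1],None,fx=f,fy=f,interpolation=2))
a=cv2.imread("pics/top1c.png");b=cv2.imread("pics/side1c.png");b=cv2.copyMakeBorder(b,0,a.shape[0]-b.shape[0],0,0,0);cv2.imwrite("pics/v1.png",np.hstack([a,b]))
E
```

```text
5.08 [ 465.  -251.    95.3] [ 0.029  1.     0.001 -0.003] 42.3 [-1.6  0.7 -1.9] 20.0 [ 0.3   0.58  0.15  1.97 -0.14  0.61  2.05]
(466.6, -254.0, 76.5, -3.3) shift [-0.0019, -0.0029, 0.0188] rot [0.14, -0.34, 0.0]
```

View pics/v1.png

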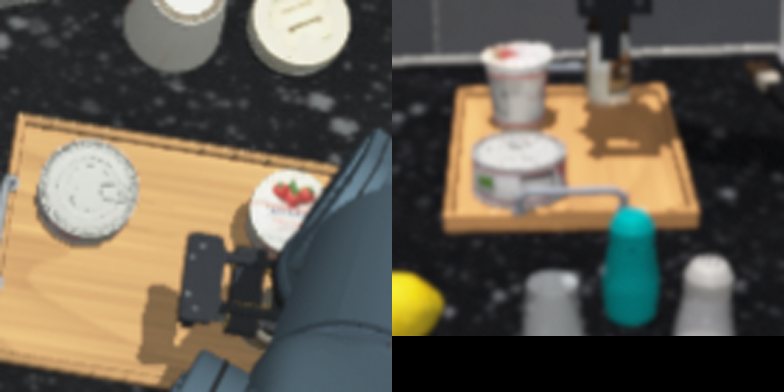

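The jar hangs just above the tray, in front of the pot (side view around (610,90) in the crop). Nothing is touching.

```bash
python3 go.py 466.6,-254,76.5,-3.3
```

```text
5.18 [ 467.2 -252.3   98.6] [ 0.029  1.     0.    -0.   ] 42.5 [-0.1  0.3 -0.5] 20.0 [ 0.3   0.57  0.15  1.96 -0.14  0.62  2.05]
(466.6, -254.0, 76.5, -3.3) shift [0.0005, -0.0017, 0.0221] rot [0.02, -0.05, -0.01]
```

Call:
move_arm([
  {"linear":[0.0005,-0.0015,0.012],"delta_rot":[0,0,0],"grip":0.03},
  {"linear":[0.0005,-0.0015,0.019],"delta_rot":[0,0,0],"grip":0.03},
  {"linear":[0.0005,-0.0015,0.022],"delta_rot":[0,0,0],"grip":0.03},
  {"linear":[0.0005,-0.0015,0.022],"delta_rot":[0,0,0],"grip":0.03},
  {"linear":[0.0005,-0.0015,0.022],"delta_rot":[0,0,0],"grip":0.03},
])

```text
time_s: 5.6
tool_pos: [467.0, -253.9, 76.7]
tcp_rot: [0.029, 1.0, -0.0, 0.0]
contact_force: [-0.7, 1.2, -1.4]
width: 0.486
grip_force: 20.0
```

```bash
python3 go.py 466.6,-254,76.5,-3.3
```

```text
5.6 [ 467.  -253.9   76.7] [ 0.029  1.    -0.     0.   ] 42.8 [-0.7  1.2 -1.4] 20.0 [ 0.31  0.61  0.14  1.97 -0.15  0.57  2.06]
(466.6, -254.0, 76.5, -3.3) shift [0.0003, -0.0001, 0.0002] rot [-0.0, 0.01, -0.01]
```

Call:
move_arm([
  {"linear":[0,0,0.001],"delta_rot":[0,0,0],"grip":0.03},
  {"linear":[0,0,0.002],"delta_rot":[0,0,0],"grip":0.03},
  {"linear":[0,0,0.002],"delta_rot":[0,0,0],"grip":0.03},
])

```text
time_s: 5.85
tool_pos: [467.3, -254.1, 75.8]
tcp_rot: [0.029, 1.0, -0.0, 0.0]
contact_force: [-2.6, 1.9, 12.0]
width: 0.481
grip_force: 20.0
```

Call:
move_arm([
  {"linear":[0,0,-0.001],"delta_rot":[0,0,0],"grip":0.05},
  {"linear":[0,0,-0.001],"delta_rot":[0,0,0],"grip":0.064},
  {"linear":[0,0,-0.001],"delta_rot":[0,0,0],"grip":0.064},
  {"linear":[0,0,-0.001],"delta_rot":[0,0,0],"grip":0.064},
  {"linear":[0,0,-0.02],"delta_rot":[0,0,0],"grip":0.064},
  {"linear":[0,0,-0.055],"delta_rot":[0,0,0],"grip":0.08},
  {"linear":[0,0,-0.095],"delta_rot":[0,0,0],"grip":0.08},
  {"linear":[0,0,-0.13],"delta_rot":[0,0,0],"grip":0.08},
])

```text
time_s: 6.52
tool_pos: [466.6, -253.8, 206.2]
tcp_rot: [0.029, 1.0, 0.0, -0.0]
contact_force: [0.7, 0.1, -0.1]
width: 0.903
grip_force: 0.0
```

```bash
python3 go.py 673.5,155.3,200,14
```

```text
6.52 [ 466.6 -253.8  206.2] [ 0.029  1.     0.    -0.   ] 79.5 [ 0.7  0.1 -0.1] 0.0 [ 0.26  0.4   0.19  1.91 -0.1   0.84  2.02]
(673.5, 155.3, 200.0, 14.0) shift [-0.183, 0.4204, 0.0061] rot [0.0, -0.02, -17.31]
```

Call:
move_arm([
  {"linear":[-0.015,0.038,0],"delta_rot":[0,0,-2],"grip":0.08},
  {"linear":[-0.03,0.076,0],"delta_rot":[0,0,-4],"grip":0.08},
  {"linear":[-0.045,0.114,0],"delta_rot":[0,0,-6],"grip":0.08},
  {"linear":[-0.06,0.152,0],"delta_rot":[0,0,-9],"grip":0.08},
  {"linear":[-0.075,0.19,0],"delta_rot":[0,0,-12],"grip":0.08},
  {"linear":[-0.09,0.228,0],"delta_rot":[0,0,-14],"grip":0.08},
  {"linear":[-0.105,0.266,0],"delta_rot":[0,0,-16],"grip":0.08},
  {"linear":[-0.12,0.304,0],"delta_rot":[0,0,-17.3],"grip":0.08},
])

```text
time_s: 7.18
tool_pos: [604.5, 44.6, 204.4]
tcp_rot: [-0.123, 0.992, -0.0, -0.0]
contact_force: [0.3, -0.8, -0.4]
width: 0.905
grip_force: 0.0
```

```bash
python3 go.py 673.5,155.3,200,14
```

```text
7.18 [604.5  44.6 204.4] [-0.123  0.992 -0.    -0.   ] 79.7 [ 0.3 -0.8 -0.4] 0.0 [-0.18  0.52  0.05  1.71 -0.03  0.92  1.69]
(673.5, 155.3, 200.0, 14.0) shift [-0.0939, 0.0905, 0.0044] rot [0.0, -0.01, 0.1]
```

Call:
move_arm([
  {"linear":[-0.03,0.029,0.002],"delta_rot":[0,0,0],"grip":0.085},
  {"linear":[-0.058,0.056,0.004],"delta_rot":[0,0,0],"grip":0.085},
  {"linear":[-0.08,0.077,0.004],"delta_rot":[0,0,0],"grip":0.085},
  {"linear":[-0.093,0.09,0.004],"delta_rot":[0,0,0],"grip":0.085},
  {"linear":[-0.093,0.09,0.004],"delta_rot":[0,0,0],"grip":0.085},
  {"linear":[-0.093,0.09,0.004],"delta_rot":[0,0,0],"grip":0.085},
])

```text
time_s: 7.68
tool_pos: [672.3, 153.5, 199.7]
tcp_rot: [-0.123, 0.992, -0.0, -0.001]
contact_force: [0.6, -0.7, -1.2]
width: 0.965
grip_force: 0.0
```

```bash
python3 go.py 673.5,155.3,26,14; cat > look.py <<'E'
import sys
from fit import *
k=sys.argv[1];im={}
for c in("top","side"): im[c]=eyes.capture(c);cv2.imwrite(f"pics/{c}{k}.png",im[c])
g=prep(im);T=dict(tray=([517,-171,-.06],0),tin=([565.5,-89],8),pot=([556.5,-259.3],8),jar=([467,-254],8),salt=([561,-174],8),glass=([565,-89],48),lemon=([475.6,-84,0],8))
for a in sys.argv[2:]: print(a,[(np.round(x,2).tolist(),round(s)) for x,s in(fit(g,a,*T[a],c) for c in(("top",),("side",),("top","side")))])
E
python3 look.py 2 tray tin pot jar
```

```text
7.68 [672.3 153.5 199.7] [-0.123  0.992 -0.    -0.001] 85.0 [ 0.6 -0.7 -1.2] 0.0 [-0.32  0.66  0.04  1.47 -0.03  1.01  1.55]
(673.5, 155.3, 26.0, 14.0) shift [-0.0018, 0.0015, 0.1737] rot [0.0, -0.06, 0.1]
tray [([516.66, -171.21, -0.06], 174), ([515.61, -172.84, -0.06], 154), ([516.35, -171.42, -0.06], 327)]
tin [([563.84, -89.18], 131), ([564.97, -86.31], 125), ([564.58, -88.88], 255)]
pot [([556.42, -260.65], 132), ([556.67, -252.14], 133), ([556.36, -260.21], 258)]
jar [([465.52, -251.14], 137), ([465.9, -247.55], 116), ([465.54, -251.09], 252)]
```

Call:
move_arm([
  {"linear":[-0.002,0.0015,0.04],"delta_rot":[0,0,0],"grip":0.085},
  {"linear":[-0.002,0.0015,0.08],"delta_rot":[0,0,0],"grip":0.085},
  {"linear":[-0.002,0.0015,0.12],"delta_rot":[0,0,0],"grip":0.085},
  {"linear":[-0.002,0.0015,0.15],"delta_rot":[0,0,0],"grip":0.085},
  {"linear":[-0.002,0.0015,0.168],"delta_rot":[0,0,0],"grip":0.085},
  {"linear":[-0.002,0.0015,0.173],"delta_rot":[0,0,0],"grip":0.085},
  {"linear":[-0.002,0.0015,0.173],"delta_rot":[0,0,0],"grip":0.085},
  {"linear":[-0.002,0.0015,0.173],"delta_rot":[0,0,0],"grip":0.065},
], newtons=15)

```text
time_s: 8.45
tool_pos: [675.0, 153.6, 28.9]
tcp_rot: [-0.121, 0.993, -0.0, 0.001]
contact_force: [0.1, 0.5, -0.1]
width: 0.913
grip_force: 0.0
```

Call:
move_arm([
  {"linear":[0,0,0],"delta_rot":[0,0,0],"grip":0.04},
  {"linear":[0,0,0],"delta_rot":[0,0,0],"grip":0.04},
  {"linear":[0,0,0],"delta_rot":[0,0,0],"grip":0.04},
  {"linear":[0,0,0],"delta_rot":[0,0,0],"grip":0.04},
  {"linear":[0,0,0],"delta_rot":[0,0,0],"grip":0.04},
])

```text
time_s: 8.87
tool_pos: [674.9, 154.5, 28.6]
tcp_rot: [-0.122, 0.993, 0.0, 0.001]
contact_force: [-0.4, -0.2, 5.1]
width: 0.604
grip_force: 15.0
```

```bash
python3 go.py 475.6,-84,180,-3.3
```

```text
8.87 [674.9 154.5  28.6] [-0.122  0.993  0.     0.001] 53.2 [-0.4 -0.2  5.1] 15.0 [-0.31  0.88  0.03  1.52 -0.03  0.74  1.55]
(475.6, -84.0, 180.0, -3.3) shift [0.2508, -0.1833, -0.1518] rot [0.01, 0.09, 17.3]
```

Call:
move_arm([
  {"linear":[0,0,-0.03],"delta_rot":[0,0,0],"grip":0.04},
  {"linear":[0,0,-0.065],"delta_rot":[0,0,0],"grip":0.04},
  {"linear":[0,0,-0.1],"delta_rot":[0,0,0],"grip":0.04},
  {"linear":[0.02,-0.015,-0.13],"delta_rot":[0,0,3],"grip":0.04},
  {"linear":[0.048,-0.035,-0.15],"delta_rot":[0,0,6],"grip":0.04},
  {"linear":[0.08,-0.058,-0.152],"delta_rot":[0,0,9],"grip":0.04},
  {"linear":[0.11,-0.081,-0.152],"delta_rot":[0,0,12],"grip":0.04},
  {"linear":[0.14,-0.103,-0.152],"delta_rot":[0,0,15],"grip":0.04},
])

```text
time_s: 9.53
tool_pos: [562.0, 19.4, 180.1]
tcp_rot: [0.01, 1.0, 0.0, 0.001]
contact_force: [-0.3, -0.0, -1.1]
width: 0.604
grip_force: 14.9
```

```bash
python3 go.py 475.6,-84,180,-3.3
```

```text
9.53 [562.   19.4 180.1] [0.01  1.    0.    0.001] 53.2 [-0.3 -0.  -1.1] 14.9 [-0.2   0.48  0.11  1.84 -0.07  0.82  1.5 ]
(475.6, -84.0, 180.0, -3.3) shift [0.0844, -0.1051, 0.0] rot [0.01, 0.06, 2.15]
```

Call:
move_arm([
  {"linear":[0.025,-0.031,0],"delta_rot":[0,0,1],"grip":0.04},
  {"linear":[0.05,-0.062,0],"delta_rot":[0,0,2],"grip":0.04},
  {"linear":[0.07,-0.087,0],"delta_rot":[0,0,2],"grip":0.04},
  {"linear":[0.0845,-0.105,0],"delta_rot":[0,0,2],"grip":0.04},
  {"linear":[0.0845,-0.105,0.04],"delta_rot":[0,0,2],"grip":0.04},
  {"linear":[0.0845,-0.105,0.08],"delta_rot":[0,0,2],"grip":0.04},
  {"linear":[0.0845,-0.105,0.11],"delta_rot":[0,0,2],"grip":0.04},
  {"linear":[0.0845,-0.105,0.125],"delta_rot":[0,0,2],"grip":0.04},
])

```text
time_s: 10.2
tool_pos: [474.8, -82.6, 51.6]
tcp_rot: [0.026, 1.0, 0.0, -0.002]
contact_force: [-0.4, 0.4, -0.4]
width: 0.606
grip_force: 14.9
```

Call:
move_arm([
  {"linear":[0,0,0],"delta_rot":[0,0,0],"grip":0.04},
])

```text
time_s: 10.28
tool_pos: [474.4, -82.4, 51.7]
tcp_rot: [0.026, 1.0, 0.0, -0.003]
contact_force: [-0.4, -0.1, -0.8]
width: 0.607
grip_force: 14.9
```

```bash
python3 go.py 475.6,-84,36,-3.3
```

```text
10.28 [474.4 -82.4  51.7] [ 0.026  1.     0.    -0.003] 53.5 [-0.4 -0.1 -0.8] 14.9 [ 0.01  0.61  0.09  2.09 -0.12  0.46  1.71]
(475.6, -84.0, 36.0, -3.3) shift [-0.0013, -0.0015, 0.0156] rot [0.02, -0.34, 0.31]
```

Call:
move_arm([
  {"linear":[-0.001,-0.0015,0.007],"delta_rot":[0,0,0.3],"grip":0.04},
  {"linear":[-0.001,-0.0015,0.012],"delta_rot":[0,0,0.3],"grip":0.04},
  {"linear":[-0.001,-0.0015,0.015],"delta_rot":[0,0,0.3],"grip":0.04},
  {"linear":[-0.001,-0.0015,0.015],"delta_rot":[0,0,0.3],"grip":0.04},
  {"linear":[-0.001,-0.0015,0.015],"delta_rot":[0,0,0.3],"grip":0.04},
])

```text
time_s: 10.7
tool_pos: [478.3, -84.4, 40.1]
tcp_rot: [0.029, 1.0, -0.0, 0.001]
contact_force: [0.0, -0.5, -1.5]
width: 0.606
grip_force: 14.9
```

Call:
move_arm([
  {"linear":[0.002,0,0.002],"delta_rot":[0,0,0],"grip":0.04},
  {"linear":[0.002,0,0.004],"delta_rot":[0,0,0],"grip":0.04},
  {"linear":[0.002,0,0.004],"delta_rot":[0,0,0],"grip":0.04},
  {"linear":[0.002,0,0.004],"delta_rot":[0,0,0],"grip":0.04},
])

```text
time_s: 11.03
tool_pos: [476.1, -84.3, 36.1]
tcp_rot: [0.029, 1.0, 0.0, 0.0]
contact_force: [-1.4, -0.6, 6.0]
width: 0.609
grip_force: 15.1
```

Contact with the tray at 6 N. Release.

Call:
move_arm([
  {"linear":[0,0,0],"delta_rot":[0,0,0],"grip":0.06},
  {"linear":[0,0,0],"delta_rot":[0,0,0],"grip":0.075},
  {"linear":[0,0,0],"delta_rot":[0,0,0],"grip":0.075},
  {"linear":[0,0,0],"delta_rot":[0,0,0],"grip":0.075},
  {"linear":[0,0,-0.03],"delta_rot":[0,0,0],"grip":0.075},
  {"linear":[0,0,-0.07],"delta_rot":[0,0,0],"grip":0.075},
  {"linear":[0,0,-0.11],"delta_rot":[0,0,0],"grip":0.075},
  {"linear":[0,0,-0.14],"delta_rot":[0,0,0],"grip":0.075},
])

```text
time_s: 11.7
tool_pos: [476.2, -84.4, 178.1]
tcp_rot: [0.029, 1.0, -0.0, 0.001]
contact_force: [1.3, -0.5, 0.6]
width: 0.85
grip_force: 0.0
```

```bash
python3 go.py 453.3,213,190,-3.3 453.3,213,190,86.7 453.3,213,190,-93.3
```

```text
11.7 [476.2 -84.4 178.1] [ 0.029  1.    -0.     0.001] 74.9 [ 1.3 -0.5  0.6] 0.0 [-0.04  0.37  0.14  2.04 -0.08  0.73  1.67]
(453.3, 213.0, 190.0, -3.3) shift [0.0401, 0.2956, -0.012] rot [-0.01, 0.09, -0.01]
(453.3, 213.0, 190.0, 86.7) shift [0.0401, 0.2956, -0.012] rot [0.07, 0.08, 89.99]
(453.3, 213.0, 190.0, -93.3) shift [0.0401, 0.2956, -0.012] rot [0.07, 0.08, 89.99]
```

Call:
move_arm([
  {"linear":[0.003,0.025,-0.01],"delta_rot":[0,0,7],"grip":0.075},
  {"linear":[0.006,0.05,-0.012],"delta_rot":[0,0,14],"grip":0.075},
  {"linear":[0.01,0.075,-0.012],"delta_rot":[0,0,21],"grip":0.075},
  {"linear":[0.014,0.1,-0.012],"delta_rot":[0,0,28],"grip":0.075},
  {"linear":[0.017,0.125,-0.012],"delta_rot":[0,0,35],"grip":0.075},
  {"linear":[0.02,0.15,-0.012],"delta_rot":[0,0,42],"grip":0.075},
  {"linear":[0.024,0.175,-0.012],"delta_rot":[0,0,49],"grip":0.075},
  {"linear":[0.027,0.2,-0.012],"delta_rot":[0,0,56],"grip":0.075},
])

```text
time_s: 12.37
tool_pos: [459.9, 118.2, 187.5]
tcp_rot: [0.497, 0.868, -0.0, -0.0]
contact_force: [0.6, 0.6, -0.7]
width: 0.853
grip_force: 0.0
```

```bash
python3 go.py 453.3,213,190,86.7; python3 look.py 3 lemon jar tin pot
```

```text
12.37 [459.9 118.2 187.5] [ 0.497  0.868 -0.    -0.   ] 75.1 [ 0.6  0.6 -0.7] 0.0 [-0.59  0.35  0.3   2.06 -0.15  0.75  0.32]
(453.3, 213.0, 190.0, 86.7) shift [0.0852, 0.0422, -0.0025] rot [-0.01, -0.0, 33.66]
lemon [([471.34, -81.58, -0.15], 127), ([472.49, -87.96, 0.35], 119), ([472.63, -81.84, -0.18], 238)]
jar [([465.52, -251.14], 137), ([441.94, -267.58], 92), ([465.4, -251.0], 213)]
tin [([564.11, -89.15], 130), ([565.0, -86.3], 125), ([564.64, -88.88], 254)]
pot [([556.42, -260.65], 132), ([556.67, -252.14], 133), ([556.45, -260.2], 259)]
```

Call:
move_arm([
  {"linear":[0.02,0.01,-0.002],"delta_rot":[0,0,7],"grip":0.075},
  {"linear":[0.04,0.02,-0.002],"delta_rot":[0,0,14],"grip":0.075},
  {"linear":[0.06,0.03,-0.002],"delta_rot":[0,0,21],"grip":0.075},
  {"linear":[0.078,0.039,-0.002],"delta_rot":[0,0,28],"grip":0.075},
  {"linear":[0.085,0.042,-0.002],"delta_rot":[0,0,33.7],"grip":0.075},
  {"linear":[0.085,0.042,-0.002],"delta_rot":[0,0,33.7],"grip":0.075},
  {"linear":[0.085,0.042,-0.002],"delta_rot":[0,0,33.7],"grip":0.075},
])

```text
time_s: 13.05
tool_pos: [453.1, 210.8, 189.3]
tcp_rot: [0.724, 0.69, -0.0, 0.0]
contact_force: [-0.7, -0.0, 0.2]
width: 0.851
grip_force: 0.0
```

```bash
python3 go.py 453.3,213,50,86.7
```

```text
13.05 [453.1 210.8 189.3] [ 0.724  0.69  -0.     0.   ] 74.9 [-0.7 -0.   0.2] 0.0 [-0.85  0.39  0.41  2.01 -0.22  0.78 -0.37]
(453.3, 213.0, 50.0, 86.7) shift [0.0024, 0.0001, 0.1393] rot [-0.01, 0.05, 0.55]
```

Call:
move_arm([
  {"linear":[0.002,0,0.035],"delta_rot":[0,0,0.5],"grip":0.075},
  {"linear":[0.002,0,0.075],"delta_rot":[0,0,0.5],"grip":0.075},
  {"linear":[0.002,0,0.11],"delta_rot":[0,0,0.5],"grip":0.075},
  {"linear":[0.002,0,0.13],"delta_rot":[0,0,0.5],"grip":0.075},
  {"linear":[0.002,0,0.1395],"delta_rot":[0,0,0.5],"grip":0.075},
  {"linear":[0.002,0,0.1395],"delta_rot":[0,0,0.5],"grip":0.075},
  {"linear":[0.002,0,0.1395],"delta_rot":[0,0,0.5],"grip":0.055},
  {"linear":[0.002,0,0.1395],"delta_rot":[0,0,0.5],"grip":0.02},
], newtons=20)

```text
time_s: 13.72
tool_pos: [454.5, 213.4, 51.4]
tcp_rot: [0.728, 0.685, 0.001, 0.0]
contact_force: [0.2, 0.4, 0.1]
width: 0.723
grip_force: 0.0
```

Call:
move_arm([
  {"linear":[0,0,0],"delta_rot":[0,0,0],"grip":0.02},
  {"linear":[0,0,0],"delta_rot":[0,0,0],"grip":0.02},
  {"linear":[0,0,0],"delta_rot":[0,0,0],"grip":0.02},
  {"linear":[0,0,0],"delta_rot":[0,0,0],"grip":0.02},
  {"linear":[0,0,0],"delta_rot":[0,0,0],"grip":0.02},
])

```text
time_s: 14.13
tool_pos: [453.4, 213.9, 50.6]
tcp_rot: [0.728, 0.685, 0.0, -0.0]
contact_force: [-1.2, 0.3, 6.5]
width: 0.452
grip_force: 20.2
```

```bash
python3 go.py 561,-174,200,86.7
```

```text
14.13 [453.4 213.9  50.6] [ 0.728  0.685  0.    -0.   ] 39.8 [-1.2  0.3  6.5] 20.2 [-0.75  0.64  0.28  2.05 -0.36  0.49 -0.27]
(561.0, -174.0, 200.0, 86.7) shift [-0.3806, 0.131, -0.1496] rot [0.03, -0.05, -0.18]
```

Call:
move_arm([
  {"linear":[0,0,-0.03],"delta_rot":[0,0,0],"grip":0.02},
  {"linear":[0,0,-0.065],"delta_rot":[0,0,0],"grip":0.02},
  {"linear":[0,0,-0.1],"delta_rot":[0,0,0],"grip":0.02},
  {"linear":[-0.02,0.007,-0.13],"delta_rot":[0,0,0],"grip":0.02},
  {"linear":[-0.05,0.017,-0.148],"delta_rot":[0,0,0],"grip":0.02},
  {"linear":[-0.085,0.029,-0.15],"delta_rot":[0,0,0],"grip":0.02},
  {"linear":[-0.12,0.041,-0.15],"delta_rot":[0,0,0],"grip":0.02},
  {"linear":[-0.155,0.053,-0.15],"delta_rot":[0,0,0],"grip":0.02},
])

```text
time_s: 14.8
tool_pos: [497.0, 54.3, 200.7]
tcp_rot: [0.728, 0.686, 0.001, 0.0]
contact_force: [0.9, -0.5, -0.9]
width: 0.45
grip_force: 19.7
```

Call:
move_arm([
  {"linear":[-0.037,0.0125,0],"delta_rot":[0,0,0],"grip":0.02},
  {"linear":[-0.074,0.025,0],"delta_rot":[0,0,0],"grip":0.02},
  {"linear":[-0.11,0.038,0],"delta_rot":[0,0,0],"grip":0.02},
  {"linear":[-0.145,0.05,0],"delta_rot":[0,0,0],"grip":0.02},
  {"linear":[-0.175,0.06,0],"delta_rot":[0,0,0],"grip":0.02},
  {"linear":[-0.2,0.069,0],"delta_rot":[0,0,0],"grip":0.02},
  {"linear":[-0.215,0.075,0],"delta_rot":[0,0,0],"grip":0.02},
  {"linear":[-0.215,0.075,0],"delta_rot":[0,0,0],"grip":0.02},
])

```text
time_s: 15.47
tool_pos: [558.4, -168.3, 200.2]
tcp_rot: [0.73, 0.683, -0.001, 0.001]
contact_force: [-0.1, 0.1, -0.5]
width: 0.449
grip_force: 19.7
```

```bash
python3 go.py 561,-174,200,86.7
```

```text
15.47 [ 558.4 -168.3  200.2] [ 0.73   0.683 -0.001  0.001] 39.6 [-0.1  0.1 -0.5] 19.7 [-0.14  0.53  0.48  1.79 -0.3   0.9   0.41]
(561.0, -174.0, 200.0, 86.7) shift [-0.0055, 0.003, 0.0002] rot [0.05, 0.17, -0.5]
```

Release height is TCP z ≈ 58.5. Descend to about 75, correcting position.

Call:
move_arm([
  {"linear":[-0.0055,0.003,0],"delta_rot":[0,0,-0.4],"grip":0.02},
  {"linear":[-0.0055,0.003,0.03],"delta_rot":[0,0,-0.4],"grip":0.02},
  {"linear":[-0.0055,0.003,0.06],"delta_rot":[0,0,-0.4],"grip":0.02},
  {"linear":[-0.0055,0.003,0.09],"delta_rot":[0,0,-0.4],"grip":0.02},
  {"linear":[-0.0055,0.003,0.11],"delta_rot":[0,0,-0.4],"grip":0.02},
  {"linear":[-0.0055,0.003,0.125],"delta_rot":[0,0,-0.4],"grip":0.02},
  {"linear":[-0.0055,0.003,0.125],"delta_rot":[0,0,-0.4],"grip":0.02},
  {"linear":[-0.0055,0.003,0.125],"delta_rot":[0,0,-0.4],"grip":0.02},
])

```text
time_s: 16.13
tool_pos: [560.7, -167.9, 74.6]
tcp_rot: [0.725, 0.688, -0.0, -0.001]
contact_force: [0.0, -1.0, -1.2]
width: 0.448
grip_force: 19.7
```

```bash
python3 go.py 561,-174,58.5,86.7
```

```text
16.13 [ 560.7 -167.9   74.6] [ 0.725  0.688 -0.    -0.001] 39.5 [ 0.  -1.  -1.2] 19.7 [-0.06  0.71  0.38  1.84 -0.4   0.67  0.5 ]
(561.0, -174.0, 58.5, 86.7) shift [-0.0061, 0.0007, 0.0161] rot [-0.1, -0.05, 0.3]
```

Call:
move_arm([
  {"linear":[-0.003,0.0005,0],"delta_rot":[0,0,0.3],"grip":0.02},
  {"linear":[-0.006,0.0005,0],"delta_rot":[0,0,0.3],"grip":0.02},
  {"linear":[-0.006,0.0005,0.005],"delta_rot":[0,0,0.3],"grip":0.02},
  {"linear":[-0.006,0.0005,0.01],"delta_rot":[0,0,0.3],"grip":0.02},
  {"linear":[-0.006,0.0005,0.01],"delta_rot":[0,0,0.3],"grip":0.02},
  {"linear":[-0.006,0.0005,0.01],"delta_rot":[0,0,0.3],"grip":0.02},
])

```text
time_s: 16.63
tool_pos: [561.0, -175.2, 64.7]
tcp_rot: [0.728, 0.686, -0.0, -0.0]
contact_force: [0.6, 0.5, -1.1]
width: 0.453
grip_force: 19.7
```

```bash
python3 go.py 561,-174,58.5,86.7
```

```text
16.63 [ 561.  -175.2   64.7] [ 0.728  0.686 -0.    -0.   ] 39.9 [ 0.6  0.5 -1.1] 19.7 [-0.05  0.73  0.37  1.83 -0.41  0.66  0.51]
(561.0, -174.0, 58.5, 86.7) shift [0.0012, -0.0, 0.0062] rot [-0.04, -0.01, -0.1]
```

Call:
move_arm([
  {"linear":[0.001,0,0.003],"delta_rot":[0,0,0],"grip":0.02},
  {"linear":[0.001,0,0.005],"delta_rot":[0,0,0],"grip":0.02},
  {"linear":[0.001,0,0.0065],"delta_rot":[0,0,0],"grip":0.02},
  {"linear":[0.001,0,0.007],"delta_rot":[0,0,0],"grip":0.02},
  {"linear":[0.001,0,0.007],"delta_rot":[0,0,0],"grip":0.02},
])

```text
time_s: 17.05
tool_pos: [561.4, -174.3, 58.7]
tcp_rot: [0.728, 0.686, 0.0, -0.0]
contact_force: [-2.7, 1.4, 7.5]
width: 0.45
grip_force: 20.2
```

Call:
move_arm([
  {"linear":[0,0,0],"delta_rot":[0,0,0],"grip":0.05},
  {"linear":[0,0,0],"delta_rot":[0,0,0],"grip":0.06},
  {"linear":[0,0,0],"delta_rot":[0,0,0],"grip":0.06},
  {"linear":[0,0,0],"delta_rot":[0,0,0],"grip":0.06},
  {"linear":[0,0,-0.03],"delta_rot":[0,0,0],"grip":0.06},
  {"linear":[0,0,-0.065],"delta_rot":[0,0,0],"grip":0.065},
  {"linear":[0,0,-0.1],"delta_rot":[0,0,0],"grip":0.07},
  {"linear":[0,0,-0.14],"delta_rot":[0,0,0],"grip":0.07},
])

```text
time_s: 17.72
tool_pos: [560.4, -174.1, 198.5]
tcp_rot: [0.728, 0.686, -0.001, -0.001]
contact_force: [1.2, -0.2, -0.5]
width: 0.794
grip_force: 0.0
```

```bash
python3 go.py 556,182,200,40 556,182,200,50 556,182,200,130
```

```text
17.72 [ 560.4 -174.1  198.5] [ 0.728  0.686 -0.001 -0.001] 69.9 [ 1.2 -0.2 -0.5] 0.0 [-0.13  0.54  0.48  1.78 -0.31  0.9   0.43]
(556.0, 182.0, 200.0, 40.0) shift [0.3552, -0.0255, -0.0014] rot [-0.13, 0.05, 46.59]
(556.0, 182.0, 200.0, 50.0) shift [0.3552, -0.0255, -0.0014] rot [-0.13, 0.04, 36.59]
(556.0, 182.0, 200.0, 130.0) shift [0.3552, -0.0255, -0.0014] rot [-0.12, -0.06, -43.41]
```

Call:
move_arm([
  {"linear":[0.035,-0.002,0],"delta_rot":[0,0,5],"grip":0.075},
  {"linear":[0.07,-0.005,0],"delta_rot":[0,0,10],"grip":0.075},
  {"linear":[0.105,-0.007,0],"delta_rot":[0,0,15],"grip":0.075},
  {"linear":[0.14,-0.01,0],"delta_rot":[0,0,20],"grip":0.075},
  {"linear":[0.175,-0.012,0],"delta_rot":[0,0,26],"grip":0.075},
  {"linear":[0.21,-0.015,0],"delta_rot":[0,0,32],"grip":0.075},
  {"linear":[0.245,-0.017,0],"delta_rot":[0,0,38],"grip":0.075},
  {"linear":[0.28,-0.02,0],"delta_rot":[0,0,44],"grip":0.075},
])

```text
time_s: 18.38
tool_pos: [557.7, 108.1, 198.0]
tcp_rot: [0.933, 0.361, 0.0, 0.0]
contact_force: [0.5, 0.4, 0.5]
width: 0.849
grip_force: 0.0
```

```bash
python3 go.py 556,182,190,40
```

```text
18.38 [557.7 108.1 198. ] [0.933 0.361 0.    0.   ] 74.8 [0.5 0.4 0.5] 0.0 [-0.76  0.54  0.66  1.84 -0.42  0.9  -0.73]
(556.0, 182.0, 190.0, 40.0) shift [0.0484, -0.0558, 0.008] rot [0.01, -0.01, 2.3]
```

Call:
move_arm([
  {"linear":[0.02,-0.023,0.004],"delta_rot":[0,0,2],"grip":0.075},
  {"linear":[0.038,-0.044,0.008],"delta_rot":[0,0,2.3],"grip":0.075},
  {"linear":[0.0475,-0.055,0.008],"delta_rot":[0,0,2.3],"grip":0.075},
  {"linear":[0.0475,-0.055,0.008],"delta_rot":[0,0,2.3],"grip":0.075},
  {"linear":[0.0475,-0.055,0.008],"delta_rot":[0,0,2.3],"grip":0.075},
])

```text
time_s: 18.8
tool_pos: [555.8, 178.3, 190.1]
tcp_rot: [0.939, 0.345, -0.0, 0.0]
contact_force: [-0.7, -0.1, -0.1]
width: 0.85
grip_force: 0.0
```

```bash
python3 go.py 556,182,33,40; python3 look.py 4 salt jar lemon; python3 - <<'E'
import cv2,numpy as np
a=cv2.resize(cv2.imread("pics/top4.png")[170:300,300:450],None,fx=3.2,fy=3.2,interpolation=2);b=cv2.resize(cv2.imread("pics/side4.png")[130:260,220:330],None,fx=3.2,fy=3.2,interpolation=2)
cv2.imwrite("pics/v4.png",np.hstack([a,b])[:, :800])
E
```

```text
18.8 [555.8 178.3 190.1] [ 0.939  0.345 -0.     0.   ] 74.9 [-0.7 -0.1 -0.1] 0.0 [-0.86  0.58  0.66  1.8  -0.44  0.91 -0.87]
(556.0, 182.0, 33.0, 40.0) shift [0.0026, -0.0028, 0.157] rot [0.04, 0.03, 0.35]
salt [([559.6, -172.95], 128), ([572.21, -278.98], 117), ([562.38, -174.12], 196)]
jar [([465.55, -251.14], 137), ([475.9, -176.67], 108), ([465.42, -250.95], 220)]
lemon [([471.3, -81.59, -0.15], 127), ([474.99, -87.97, -0.55], 118), ([473.17, -82.06, -0.19], 233)]
```

View pics/v4.png

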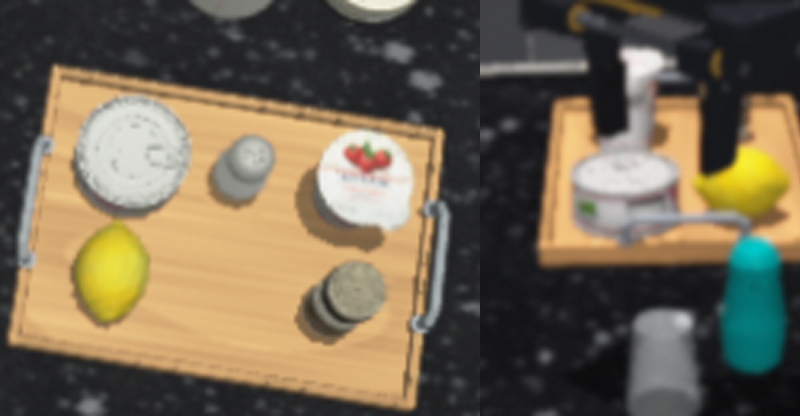

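Top view: salt midway, jar and lemon in front of the pot and tin, all upright. Now the glass.

Call:
move_arm([
  {"linear":[0.0015,-0.0015,0.035],"delta_rot":[0,0,0],"grip":0.075},
  {"linear":[0.0015,-0.0015,0.075],"delta_rot":[0,0,0],"grip":0.075},
  {"linear":[0.0015,-0.0015,0.11],"delta_rot":[0,0,0],"grip":0.075},
  {"linear":[0.0015,-0.0015,0.14],"delta_rot":[0,0,0],"grip":0.075},
  {"linear":[0.0015,-0.0015,0.157],"delta_rot":[0,0,0],"grip":0.075},
  {"linear":[0.0015,-0.0015,0.157],"delta_rot":[0,0,0],"grip":0.075},
  {"linear":[0.0015,-0.0015,0.157],"delta_rot":[0,0,0],"grip":0.06},
  {"linear":[0.0015,-0.0015,0.157],"delta_rot":[0,0,0],"grip":0.03},
], newtons=15)

```text
time_s: 19.57
tool_pos: [557.3, 179.9, 34.6]
tcp_rot: [0.939, 0.344, 0.001, 0.0]
contact_force: [-0.2, -0.2, 0.8]
width: 0.723
grip_force: 0.0
```

Call:
move_arm([
  {"linear":[0,0,0],"delta_rot":[0,0,0],"grip":0.03},
  {"linear":[0,0,0],"delta_rot":[0,0,0],"grip":0.03},
  {"linear":[0,0,0],"delta_rot":[0,0,0],"grip":0.03},
  {"linear":[0,0,0],"delta_rot":[0,0,0],"grip":0.03},
])

```text
time_s: 19.9
tool_pos: [556.6, 181.4, 34.1]
tcp_rot: [0.939, 0.345, 0.001, -0.0]
contact_force: [-0.3, -0.0, 5.7]
width: 0.488
grip_force: 15.2
```

```bash
python3 go.py 566,-91,190,40
```

```text
19.9 [556.6 181.4  34.1] [ 0.939  0.345  0.001 -0.   ] 43.0 [-0.3 -0.   5.7] 15.2 [-0.74  0.81  0.49  1.85 -0.61  0.64 -0.75]
(566.0, -91.0, 190.0, 40.0) shift [-0.1688, 0.2139, -0.1561] rot [0.03, -0.1, 0.31]
```

Call:
move_arm([
  {"linear":[0,0,-0.03],"delta_rot":[0,0,0],"grip":0.03},
  {"linear":[0,0,-0.065],"delta_rot":[0,0,0],"grip":0.03},
  {"linear":[0,0,-0.1],"delta_rot":[0,0,0],"grip":0.03},
  {"linear":[-0.013,0.016,-0.13],"delta_rot":[0,0,0],"grip":0.03},
  {"linear":[-0.03,0.038,-0.15],"delta_rot":[0,0,0],"grip":0.03},
  {"linear":[-0.052,0.066,-0.156],"delta_rot":[0,0,0],"grip":0.03},
  {"linear":[-0.074,0.094,-0.156],"delta_rot":[0,0,0],"grip":0.03},
  {"linear":[-0.096,0.122,-0.156],"delta_rot":[0,0,0],"grip":0.03},
])

```text
time_s: 20.57
tool_pos: [561.7, 24.9, 190.0]
tcp_rot: [0.939, 0.345, 0.001, -0.0]
contact_force: [1.0, 0.3, -0.7]
width: 0.488
grip_force: 14.9
```

```bash
python3 go.py 566,-91,190,40
```

```text
20.57 [561.7  24.9 190. ] [ 0.939  0.345  0.001 -0.   ] 43.0 [ 1.   0.3 -0.7] 14.9 [-0.62  0.55  0.67  1.86 -0.43  0.88 -0.61]
(566.0, -91.0, 190.0, 40.0) shift [-0.0718, 0.0911, -0.0] rot [0.03, -0.1, 0.36]
```

Call:
move_arm([
  {"linear":[-0.02,0.026,0],"delta_rot":[0,0,0],"grip":0.03},
  {"linear":[-0.04,0.051,0],"delta_rot":[0,0,0],"grip":0.03},
  {"linear":[-0.058,0.074,0],"delta_rot":[0,0,0],"grip":0.03},
  {"linear":[-0.07,0.089,0],"delta_rot":[0,0,0],"grip":0.03},
  {"linear":[-0.071,0.091,0.02],"delta_rot":[0,0,0],"grip":0.03},
  {"linear":[-0.071,0.091,0.05],"delta_rot":[0,0,0],"grip":0.03},
  {"linear":[-0.071,0.091,0.08],"delta_rot":[0,0,0],"grip":0.03},
  {"linear":[-0.071,0.091,0.09],"delta_rot":[0,0,0],"grip":0.03},
])

```text
time_s: 21.23
tool_pos: [563.8, -88.7, 95.7]
tcp_rot: [0.939, 0.345, -0.002, -0.001]
contact_force: [-2.0, 0.8, -0.5]
width: 0.487
grip_force: 14.9
```

Call:
move_arm([
  {"linear":[0,0,0],"delta_rot":[0,0,0],"grip":0.03},
  {"linear":[0,0,0],"delta_rot":[0,0,0],"grip":0.03},
  {"linear":[0,0,0],"delta_rot":[0,0,0],"grip":0.03},
])

```text
time_s: 21.48
tool_pos: [567.4, -89.6, 100.6]
tcp_rot: [0.939, 0.344, 0.001, 0.001]
contact_force: [-0.1, 0.1, -0.9]
width: 0.484
grip_force: 14.9
```

```bash
python3 go.py 566,-91,84,40
```

```text
21.48 [567.4 -89.6 100.6] [0.939 0.344 0.001 0.001] 42.6 [-0.1  0.1 -0.9] 14.9 [-0.34  0.7   0.57  1.87 -0.54  0.73 -0.32]
(566.0, -91.0, 84.0, 40.0) shift [-0.002, 0.0001, 0.0166] rot [0.11, -0.09, 0.3]
```

Call:
move_arm([
  {"linear":[-0.002,0,0.008],"delta_rot":[0,0,0],"grip":0.03},
  {"linear":[-0.002,0,0.013],"delta_rot":[0,0,0],"grip":0.03},
  {"linear":[-0.002,0,0.016],"delta_rot":[0,0,0],"grip":0.03},
  {"linear":[-0.002,0,0.016],"delta_rot":[0,0,0],"grip":0.03},
  {"linear":[-0.002,0,0.016],"delta_rot":[0,0,0],"grip":0.03},
])

```text
time_s: 21.9
tool_pos: [564.7, -90.6, 82.9]
tcp_rot: [0.939, 0.344, -0.0, -0.0]
contact_force: [0.4, 0.2, -1.0]
width: 0.489
grip_force: 14.9
```

```bash
python3 go.py 566,-91,81.5,40; python3 - <<'E'
from h import *
a=eyes.capture("side");b=eyes.capture("top")
cv2.imwrite("pics/v5.png",np.hstack([cv2.resize(z,None,fx=3.5,fy=3.5,interpolation=2) for z in (b[170:270,300:420],a[130:230,220:320])]))
E
```

```text
21.9 [564.7 -90.6  82.9] [ 0.939  0.344 -0.    -0.   ] 43.1 [ 0.4  0.2 -1. ] 14.9 [-0.32  0.72  0.55  1.88 -0.56  0.7  -0.31]
(566.0, -91.0, 81.5, 40.0) shift [0.0008, 0.0012, 0.0014] rot [-0.01, 0.01, 0.3]
```

View pics/v5.png

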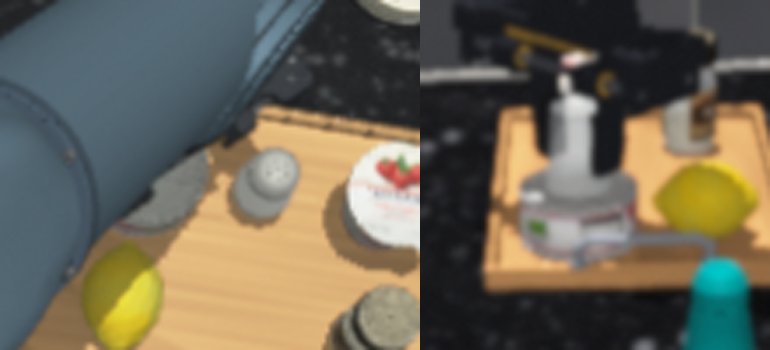

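The side view shows the glass centred over the tin lid (around (578,185) in the crop). Lower the last bit.

Call:
move_arm([
  {"linear":[0.001,0.001,0.001],"delta_rot":[0,0,0],"grip":0.03},
  {"linear":[0.001,0.001,0.002],"delta_rot":[0,0,0],"grip":0.03},
  {"linear":[0.001,0.001,0.002],"delta_rot":[0,0,0],"grip":0.03},
  {"linear":[0.001,0.001,0.002],"delta_rot":[0,0,0],"grip":0.03},
])

```text
time_s: 22.33
tool_pos: [566.5, -90.8, 82.0]
tcp_rot: [0.939, 0.344, 0.0, -0.0]
contact_force: [-3.0, 1.0, 9.5]
width: 0.486
grip_force: 15.4
```

Call:
move_arm([
  {"linear":[0,0,0],"delta_rot":[0,0,0],"grip":0.05},
  {"linear":[0,0,0],"delta_rot":[0,0,0],"grip":0.065},
  {"linear":[0,0,0],"delta_rot":[0,0,0],"grip":0.065},
  {"linear":[0,0,0],"delta_rot":[0,0,0],"grip":0.065},
  {"linear":[0,0,-0.03],"delta_rot":[0,0,0],"grip":0.065},
  {"linear":[0,0,-0.065],"delta_rot":[0,0,0],"grip":0.065},
  {"linear":[0,0,-0.1],"delta_rot":[0,0,0],"grip":0.065},
  {"linear":[0,0,-0.14],"delta_rot":[0,0,0],"grip":0.065},
])

```text
time_s: 23.0
tool_pos: [565.2, -90.7, 221.6]
tcp_rot: [0.939, 0.344, -0.001, -0.0]
contact_force: [2.2, 1.6, 0.1]
width: 0.733
grip_force: 0.0
```

Call:
move_arm([
  {"linear":[0.025,-0.03,-0.01],"delta_rot":[0,0,0],"grip":0.065},
  {"linear":[0.05,-0.06,-0.01],"delta_rot":[0,0,0],"grip":0.065},
  {"linear":[0.075,-0.09,-0.01],"delta_rot":[0,0,0],"grip":0.065},
  {"linear":[0.1,-0.12,-0.01],"delta_rot":[0,0,0],"grip":0.065},
  {"linear":[0.125,-0.15,-0.01],"delta_rot":[0,0,0],"grip":0.065},
  {"linear":[0.15,-0.18,-0.01],"delta_rot":[0,0,0],"grip":0.065},
  {"linear":[0.175,-0.21,-0.01],"delta_rot":[0,0,0],"grip":0.065},
  {"linear":[0.2,-0.24,-0.01],"delta_rot":[0,0,0],"grip":0.065},
])

```text
time_s: 23.67
tool_pos: [563.0, 223.7, 231.0]
tcp_rot: [0.939, 0.345, 0.0, -0.0]
contact_force: [1.0, -0.3, 0.1]
width: 0.736
grip_force: 0.0
```

Call:
move_arm([
  {"linear":[0.03,-0.025,-0.02],"delta_rot":[0,0,0],"grip":0.065},
  {"linear":[0.05,-0.05,-0.05],"delta_rot":[0,0,0],"grip":0.065},
  {"linear":[0.06,-0.06,-0.08],"delta_rot":[0,0,0],"grip":0.065},
  {"linear":[0.06,-0.06,-0.1],"delta_rot":[0,0,0],"grip":0.065},
  {"linear":[0.06,-0.06,-0.1],"delta_rot":[0,0,0],"grip":0.065},
])

```text
time_s: 24.08
tool_pos: [572.2, 308.4, 335.5]
tcp_rot: [0.938, 0.346, 0.004, -0.001]
contact_force: [1.6, -0.1, 0.2]
width: 0.736
grip_force: 0.0
```

```bash
python3 look.py 6 tray tin pot jar lemon salt glass; python3 - <<'E'
import cv2,numpy as np
a=cv2.resize(cv2.imread("pics/top6.png")[170:300,300:450],None,fx=3,fy=3,interpolation=2);b=cv2.resize(cv2.imread("pics/side6.png")[130:260,220:330],None,fx=3,fy=3,interpolation=2)
cv2.imwrite("pics/v6.png",np.hstack([a,b]))
E
```

```text
tray [([516.66, -171.21, -0.06], 174), ([515.59, -171.89, -0.06], 157), ([516.32, -171.27, -0.06], 330)]
tin [([563.84, -89.25], 131), ([565.04, -87.01], 111), ([564.58, -88.88], 241)]
pot [([556.43, -260.73], 132), ([556.73, -259.97], 120), ([556.41, -260.61], 252)]
jar [([465.52, -251.14], 137), ([465.92, -247.04], 116), ([465.52, -251.09], 253)]
lemon [([471.28, -81.61, -0.15], 127), ([473.74, -82.94, 0.35], 118), ([472.72, -81.69, -0.17], 238)]
salt [([559.44, -172.53], 128), ([562.27, -166.44], 103), ([560.58, -173.05], 227)]
glass [([566.98, -88.75], 123), ([567.06, -82.63], 110), ([566.82, -87.99], 226)]
```

View pics/v6.png

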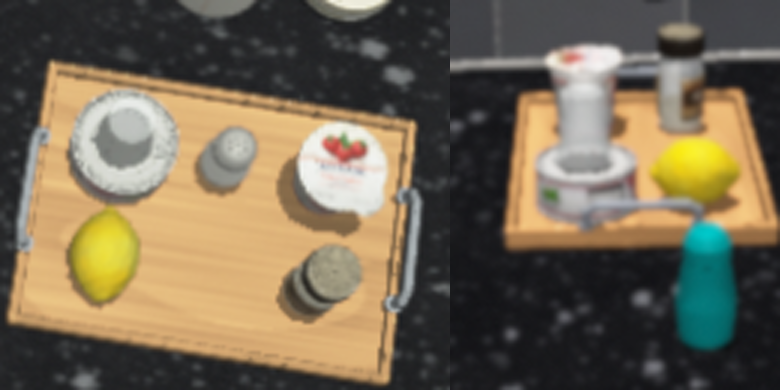

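All items stand as asked: the glass is centred on the lid, salt is midway, and the jar and lemon are in front, all upright, within ~4 mm by my fits. Handing in.

```bash
python3 -c "
from bench import manip
print(manip.sign_off())"
```

```text
the job is handed in; nothing more can be done
None
```

The tray is laid and handed in: jar, lemon, salt shaker and glass are each within about 4 mm of their spots by my camera fits, placed in the order you gave, upright and let go, with the pot and tin unmoved and the timer never approached.

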